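# Find the full carton by its weight and close up the row in the loading tray

## Task

Three brown cartons that look alike lie on the bench to the right of the loading tray; only one is full, the other two are underfilled. Feel by lifting which one is clearly the heavy one, lay it flat in the tray behind the carton already there, and push the row up so that the two are flush end to end and the front one is hard against the blue end stop. Leave the two light cartons lying flat on the bench outside the tray, never tip a carton over, and leave the calculator, label roll, mug and stapler where they are.

Things in the scene. Friction and masses are not known exactly. Their poses are not given: they have to be found in the camera images.
- tray: tray fixed to the bench, a channel 272 x 88 mm: plywood floor 4 mm thick, aluminium side rails (tops 14 mm above the bench, 72 mm apart inside), -x end open, blue end stop 34 mm high at the +x end, inner face at x = 130 mm. Origin: centre of underside; x along the channel to the stop, z up. Seated origins: first carton x = 80 mm, the next x = -20 mm; long sides along x
- first_carton: closed brown carton, 100 x 60 x 50 mm, 0.4 to 0.6 kg, lying loose in the tray with its long side along the channel, 10 to 28 mm short of the blue stop; 3 to 5 N keeps it sliding, a bump against it may briefly read 15 N. Origin: centre of underside, z up; its own y axis runs along its 100 mm length, x across its 60 mm width
- carton_a: closed brown carton, 100 mm along its x, 60 mm along y (grasp width), 50 mm high; origin: centre of underside, z up. One of three look-alikes lying flat on the bench. One of them, a different one each time, is full (0.5 to 0.65 kg, weight in the middle); the other two are underfilled (under 0.2 kg). Only lifting tells which
- carton_b: closed brown carton, 100 mm along its x, 60 mm along y (grasp width), 50 mm high; origin: centre of underside, z up. One of three look-alikes lying flat on the bench. One of them, a different one each time, is full (0.5 to 0.65 kg, weight in the middle); the other two are underfilled (under 0.2 kg). Only lifting tells which
- carton_c: closed brown carton, 100 mm along its x, 60 mm along y (grasp width), 50 mm high; origin: centre of underside, z up. One of three look-alikes lying flat on the bench. One of them, a different one each time, is full (0.5 to 0.65 kg, weight in the middle); the other two are underfilled (under 0.2 kg). Only lifting tells which
- calculator: dark blue calculator, 85 x 165 x 19 mm, lying at the back right; origin under its centre; to be left alone
- label_roll: white roll of labels, 82 mm across and 52 mm high, at the back; origin under its centre; to be left alone
- mug: white mug, 92 mm across without its handle, 95 mm high, at the back left; origin under its centre; to be left alone
- stapler: red and black stapler, 36 x 150 x 49 mm, at the left; origin under its centre; to be left alone

How it is judged:
By the outcome, as a careful person would: the job done as asked, in the order asked, and still so for the second after the job is handed in, with the robot touching nothing.
It also fails if it takes over 69 s, if anything falls off the work surface, if the arm or the gripper's body presses on something with over 40 N, if the wrist force passes 120 N, or if a joint passes its speed limit or range.

## Robot

A 6-joint arm with a two-finger parallel gripper is mounted at the origin on a cart in front of the work surface, level with it; the furniture and walls round the work are solid. World frame = base frame: x ahead of the robot, y to its left, z up, the work surface at z = 0. Lengths are in m, angles in rad, forces in N, time in s.
With the tool pointing down it reaches from about 0.35 to 0.85 m from the base axis. Payload 8.1 kg.
Tool frame: the origin (TCP) lies on the centre line of the jaws, within the pads' length; the fingertips stand 22 mm ahead of it and the grasp point (between the pads) lies 3 mm ahead of it; z points along the fingers, y is the line along which they close (so a half turn about z gives the same grasp; the last joint's range is limited). The gripper opens to 93 mm and grips with 3 to 60 N. Pads are 15 mm wide; open, the fingers measure 128 mm over their backs; the gripper's body (75 mm by 188 mm) begins 65 mm behind the grasp point.
Start: joints at [-1.309, 0.13, 1.488, -0, 1.523, -0.085], TCP at [0.204, -0.564, 0.241] pointing down, gripper open.
Joint ranges: [-2.96, 2.96], [-0.89, 2.26], [0.02, 2.5], [-1.34, 4.48], [0, 2.73], [-2.66, 2.66]. Speed limits (rad/s): [2.39, 2.39, 2.79, 3.14, 3.14, 3.14].

## Interface

Orientations are given as a rotation vector (axis times angle).
In Python, from plant import robot gives the robot as it stands.
- The arm moves only by the tool step_hand, called after "Emit:" as a command line: name --argument value ..., lists and objects as JSON in quotes. Schema: {"type":"object","properties":{"deltas":{"type":"array","items":{"type":"number"},"minItems":5,"maxItems":100},"clamp_n":{"type":"number"},"only":{"type":"string"},"quiet":{"type":"boolean"},"lines":{"type":"string"}},"required":["deltas"],"additionalProperties":false}. deltas is one flat list of numbers that holds 1 to 20 rows one after another, with no inner brackets; each row has 5 numbers: the finger opening in m, then dx, dy, dz in shares of the most that a row can go, 1 being 50 mm, then a turn about the tool's z in units of 0.1 rad; each row shifts and turns the commanded pose from where the row before left it, along the tool's axes as they then stand; what a row does not reach is not made up. A row lasts 1/10 s, in which the tool goes at most 0.05 m and 0.15 rad, less where a joint would pass 70% of its speed; a pose out of reach is approached as far as the arm can. The fingers move at their own pace and stop on an object; clamp_n is the grip in N (left out, the last holds). Time passes only in rows, so rows that do not move let the fingers close. The tool returns the time, the measured TCP pose, the force, the opening and the grip force at its end. only (a regular expression) keeps the lines of the reply that match it, lines (a string "A,B") keeps lines A to B, and quiet returns only ok. Input that does not fit is refused with a message, and nothing moves.
- robot.read_state(): the state, without advancing time (a new reading comes with each control period).
- robot.read_camera(name): name is "scene" or "top"; returns a dict with "image" (420x560x3 uint8, red, green, blue), "fx", "fy", "cx", "cy" (pixels), "R" (3x3) and "t" (3): a world point X has camera coordinates R X + t. Camera axes: x right, y down, z forward; pixel columns grow to the right and rows downward; lengths in m; the calibration is good to about 2 mm. A picture is of the moment at which its call begins. There is no depth.
- robot.close_job(): hands the job in; it is judged then, once.
The state is a dict: "t": time; "q": joint angles; "dq": joint speeds; "joint_torque": joint torques, N m; "tool_pos": TCP position; "orientation": TCP orientation; "force": force on the tool from outside, world axes, zero at the start; "wrist_torque": the same for the moment, N m; "opening": finger opening in m; "gripper_force": force on a finger pad.
Only numpy, scipy, OpenCV 4.12 (cv2) and the standard library are available. Lean on these libraries where they do the work, as an engineer would, in place of code of your own. Each camera call takes 0.05 s, during which the arm holds its last target. There are 200 camera calls.

## Working session

There is one attempt and no reset: what is moved stays moved. The work goes in short steps, Python scripts to look and compute and a tool call to move; the robot and the scene stay as the last step left them, time stands still between calls to the robot, and variables do not carry over. Pictures are saved under pics/ and viewed, at most 10 in all, crops included, and the job is handed in when it is done.

```bash
ls; mkdir -p pics; python3 - <<'E'
from plant import robot
import cv2
for n in("scene","top"):
    c=robot.read_camera(n); cv2.imwrite(f"pics/{n}0.png",c["image"][:,:,::-1]); print(n,c["fx"],c["fy"],c["cx"],c["cy"],c["R"],c["t"])
s=robot.read_state(); print(s)
E
```

```text
pics
plant.py
scene 481.1899404662842 481.1899404662842 276.3697834421718 208.59374203675853 [[-0.68366629 -0.72978643  0.00348982]
 [-0.57758343  0.53814668 -0.61383672]
 [ 0.44609167 -0.42167513 -0.7894253 ]] [0.41166828 0.2849044  1.52514697]
top 506.2663610274074 506.2663610274074 275.90475408888267 204.43370014450596 [[ 0.01207242 -0.99974057 -0.0193146 ]
 [-0.98463209 -0.00851999 -0.17443352]
 [ 0.17422371  0.02112361 -0.9844795 ]] [0.08651616 0.56252431 1.72561424]
{'t': 0.1, 'q': array([-1.30941503e+00,  1.31046169e-01,  1.48918177e+00, -1.55870027e-05,
        1.52300114e+00, -8.53772130e-02]), 'dq': array([-0.00117336, -0.00209062, -0.00282976,  0.0009197 ,  0.00153373,
        0.00087929]), 'joint_torque': array([ 2.00392205e-03, -5.61344504e+01, -4.93093586e+01,  7.71846715e-02,
        2.91564589e-02, -2.92631489e-05]), 'tool_pos': array([ 0.20381458, -0.56381107,  0.23970964]), 'orientation': array([-3.09288759e+00, -5.41682369e-01,  2.50147398e-04]), 'force': array([1.0502599 , 0.08756858, 0.31341968]), 'wrist_torque': array([ 0.02265581,  0.02961212, -0.01733441]), 'gripper_force': 0.0, 'opening': 0.09284855413451082}
```
View pics/scene0.png

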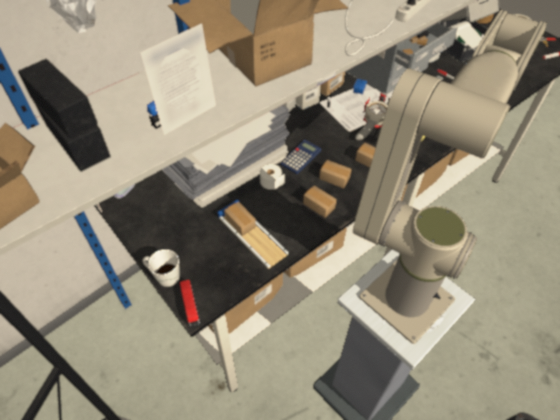

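View pics/top0.png

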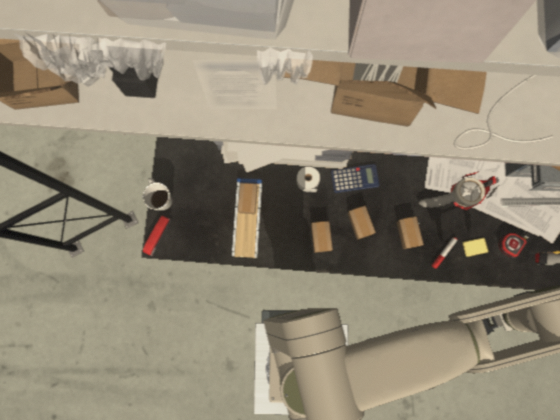

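The scene shows the tray at about (253,235) with its carton at (240,217). The loose cartons are at (320,201), (336,174) and (367,155). In the top view the tray is at (248,218) with its blue stop at the far end (250,181), the first carton is at (247,197), and the loose ones are at (321,236), (361,221) and (410,232). I'll zoom in next.

```bash
python3 - <<'E'
import cv2
a=cv2.imread("pics/top0.png")[165:270,225:435]; b=cv2.imread("pics/scene0.png")[130:275,205:385]
cv2.imwrite("pics/c1.png",cv2.resize(a,None,fx=3.8,fy=3.8,interpolation=cv2.INTER_CUBIC))
cv2.imwrite("pics/c2.png",cv2.resize(b,None,fx=4,fy=4,interpolation=cv2.INTER_CUBIC))
E
```

View pics/c1.png

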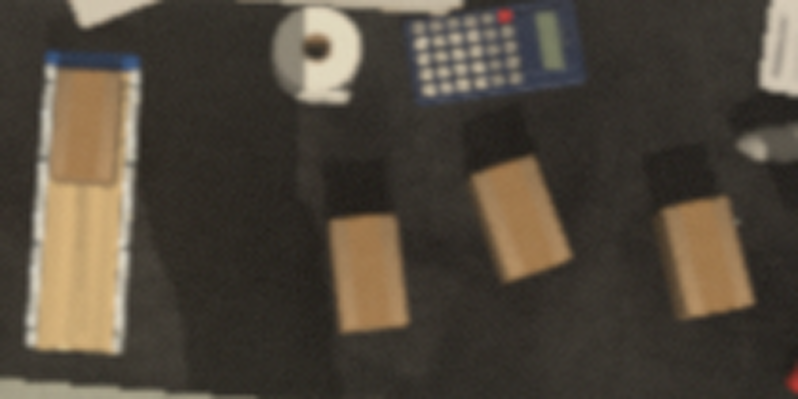

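View pics/c2.png

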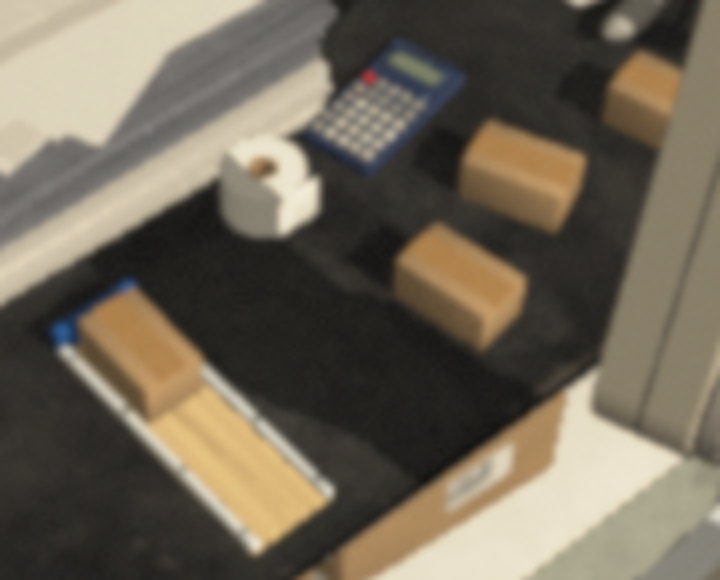

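Crop 1 (top, 3.8x, offset 225,165): the three loose cartons are centred near (370,272), (520,218) and (705,258), with their long axes tilted slightly. The first carton is at (86,126). Tray corners are about (28,347), (120,352), (47,60) and (138,62). Crop 2 (scene, 4x, offset 205,130): the top faces are lit brighter than the sides, and the third carton is partly hidden by the arm.

```bash
cat > h.py <<'E'
import cv2,numpy as np
K=4
def ray(c,u,v):
    R,t=np.array(c["R"]),np.array(c["t"]); d=R.T@np.array([(u-c["cx"])/c["fx"],(v-c["cy"])/c["fy"],1]); return -R.T@t,d
def onplane(c,u,v,z):
    o,d=ray(c,u,v); return o+d*(z-o[2])/d[2]
def tri(r1,r2):
    (o1,d1),(o2,d2)=r1,r2; s=np.linalg.lstsq(np.c_[d1,-d2],o2-o1,rcond=None)[0]
    a,b=o1+d1*s[0],o2+d2*s[1]; return (a+b)/2,np.linalg.norm(a-b)
def masks(c,box):
    x0,y0,x1,y1=box; im=cv2.cvtColor(c["image"][y0:y1,x0:x1],cv2.COLOR_RGB2BGR)
    im=cv2.resize(im,None,fx=K,fy=K,interpolation=cv2.INTER_CUBIC); return im,cv2.cvtColor(im,cv2.COLOR_BGR2HSV)
def rect(m,box):
    m=cv2.morphologyEx(m.astype(np.uint8),cv2.MORPH_OPEN,np.ones((5,5)))
    out=[]
    for k in cv2.findContours(m,cv2.RETR_EXTERNAL,cv2.CHAIN_APPROX_NONE)[0]:
        if cv2.contourArea(k)>1500:
            p=cv2.boxPoints(cv2.minAreaRect(k)); h=cv2.approxPolyN(k,4)[0] if hasattr(cv2,"approxPolyN") else p
            f=lambda q:(np.array(q,float)+.5)/K-.5+np.array(box[:2]); out.append((f(p),f(h),cv2.contourArea(k)/K/K))
    return out
E
python3 - <<'E'
from h import *; from plant import robot
np.set_printoptions(precision=4,suppress=True)
T,S=robot.read_camera("top"),robot.read_camera("scene")
for c in(T,S): print("cam",ray(c,0,0)[0])
# top view: loose cartons
for n,c,box in(("top",T,(300,195,435,260)),("scene",S,(300,140,356,220)),("topfirst",T,(232,178,264,262)),("scenefirst",S,(215,195,260,240))):
    im,h=masks(c,box); b=(h[...,0]<22)&(h[...,0]>5)&(h[...,1]>70)&(h[...,2]>60)
    if "first" in n:
        print(n, [h[int((v-box[1])*4),int((u-box[0])*4)] for u,v in ([(248,195),(247,225),(244,245)] if n[0]=="t" else [(239,214),(229,220),(255,236)])])
    th=cv2.threshold(h[...,2][b],0,255,cv2.THRESH_OTSU)[0]; print(n,"otsu",th)
    for nm,m in(("all",b),("bright",b&(h[...,2]>th))):
        for p,q,a in rect(m,box):
            P=np.array([onplane(c,u,v,.05) for u,v in p])[:,:2]; Q=np.array([onplane(c,u,v,.05) for u,v in q])[:,:2]
            e=np.linalg.norm(P-np.roll(P,-1,0),axis=1)[:2]
            print(nm,"area%.0f"%a,"px",p.mean(0),"xy",P.mean(0),"sides",e,"quad",Q.mean(0),np.linalg.norm(Q-np.roll(Q,-1,0),axis=1))
E
```

```text
cam [0.2522 0.0548 1.7986]
cam [-0.2344  0.7902  1.3774]
top otsu 122.0
all area614 px [321.5015 236.4061] xy [ 0.4509 -0.0669] sides [0.0705 0.1106] quad [ 0.451  -0.0669] [0.071  0.1092 0.0706 0.1129]
all area666 px [409.8755 232.3332] xy [ 0.468 -0.372] sides [0.0785 0.1095] quad [ 0.4679 -0.3715] [0.0784 0.111  0.0767 0.108 ]
all area638 px [361.113  222.1053] xy [ 0.5021 -0.2045] sides [0.0754 0.11  ] quad [ 0.5025 -0.2043] [0.0754 0.1082 0.0751 0.1125]
bright area484 px [321.6292 236.3205] xy [ 0.4511 -0.0674] sides [0.0609 0.1023] quad [ 0.4511 -0.0671] [0.0616 0.1003 0.0583 0.1034]
bright area482 px [410.9555 232.1256] xy [ 0.4687 -0.3757] sides [0.0621 0.1012] quad [ 0.4687 -0.375 ] [0.0618 0.1048 0.0576 0.0987]
bright area480 px [361.6715 221.8501] xy [ 0.503  -0.2065] sides [0.0624 0.1012] quad [ 0.5027 -0.2063] [0.0628 0.1    0.0588 0.1026]
scene otsu 135.0
all area719 px [319.4197 200.8055] xy [ 0.4386 -0.0549] sides [0.1053 0.133 ] quad [ 0.4409 -0.0549] [0.1004 0.1412 0.1014 0.1273]
all area663 px [334.931  173.1724] xy [ 0.4902 -0.1923] sides [0.1151 0.1224] quad [ 0.
[... 412 characters left out ...]
 199], dtype=uint8)]
topfirst otsu 180.0
all area1432 px [246.307  220.3744] xy [0.5059 0.195 ] sides [0.2653 0.0715] quad [0.5059 0.1946] [0.2666 0.0701 0.2634 0.0691]
bright area824 px [245.4442 234.3028] xy [0.4559 0.197 ] sides [0.1543 0.0698] quad [0.4552 0.1968] [0.153  0.0683 0.1514 0.0693]
scenefirst [array([ 16, 142, 176], dtype=uint8), array([ 17, 115,  89], dtype=uint8), array([ 19, 113, 217], dtype=uint8)]
scenefirst otsu 148.0
all area817 px [244.276  222.3654] xy [0.5494 0.2014] sides [0.0891 0.1825] quad [0.554  0.2013] [0.1381 0.2525 0.0903 0.1102]
bright area631 px [245.0114 222.667 ] xy [0.5468 0.2002] sides [0.0746 0.1798] quad [0.5467 0.1994] [0.1057 0.1462 0.0533 0.206 ]
```

```bash
python3 - <<'E'
from h import *; from plant import robot
np.set_printoptions(precision=4,suppress=True)
T,S=robot.read_camera("top"),robot.read_camera("scene")
def show(nm,c,p,z):
    P=np.array([onplane(c,u,v,z) for u,v in p])[:,:2]; d=P-np.roll(P,-1,0); e=np.linalg.norm(d,axis=1); i=e.argmax(); 
    yaw=np.degrees(np.arctan2(d[i,1],d[i,0])); yaw=(yaw+90)%180-90
    print(nm,"ctr",P.mean(0),"sides",e,"yaw %.1f"%yaw,"\n",P)
    return P
box=(300,195,435,260); im,h=masks(T,box); b=(h[...,0]<22)&(h[...,0]>5)&(h[...,1]>70)&(h[...,2]>122)
tops=rect(b,box)
for p,q,a in tops: show("loose",T,q,.05); show("loose rect",T,p,.05)
# heights: hand-picked scene corners vs top quad corners
C={1:[(440,226),(525,279),(482,318),(397,267)],2:[(492,122),(585,155),(553,193),(463,167)]}
for k,v in C.items():
    v=np.array(v)/4+np.array([205,130]); X=np.array([onplane(S,*a,.05)[:2] for a in v])
    for p,q,a in tops:
        Q=np.array([onplane(T,*a,.05)[:2] for a in q])
        if np.linalg.norm(Q.mean(0)-X.mean(0))<.04:
            for x,a in zip(X,v):
                j=np.linalg.norm(Q-x,axis=1).argmin(); print(k,"tri",*tri(ray(T,*q[j]),ray(S,*a)))
box=(228,172,268,264); im,h=masks(T,box); H,s,V=cv2.split(h)
for nm,m,z in(("floor",(H>14)&(H<24)&(s>60)&(V>180),.004),("first",(H<20)&(s>75)&(V<180)&(V>110),.05),("blue",(H>98)&(H<125)&(s>110),.034),("tray all",(V>125),.014)):
    for p,q,a in rect(m,box): show(nm,T,q,z); show(nm+" rect",T,p,z)
E
```

```text
loose ctr [ 0.4511 -0.0671] sides [0.0616 0.1003 0.0583 0.1034] yaw 7.3 
 [[ 0.4043 -0.1033]
 [ 0.3968 -0.0422]
 [ 0.4967 -0.0328]
 [ 0.5069 -0.0902]]
loose rect ctr [ 0.4511 -0.0672] sides [0.0608 0.1021 0.0602 0.1021] yaw 6.1 
 [[ 0.498  -0.0314]
 [ 0.5056 -0.0918]
 [ 0.404  -0.1026]
 [ 0.3966 -0.0429]]
loose ctr [ 0.4689 -0.3748] sides [0.0625 0.1038 0.0576 0.0987] yaw 9.7 
 [[ 0.4256 -0.4151]
 [ 0.4129 -0.3539]
 [ 0.5153 -0.3365]
 [ 0.522  -0.3937]]
loose rect ctr [ 0.4687 -0.3755] sides [0.062  0.1014 0.0614 0.1013] yaw 10.4 
 [[ 0.5115 -0.336 ]
 [ 0.5256 -0.3964]
 [ 0.4258 -0.4146]
 [ 0.4119 -0.3548]]
loose ctr [ 0.5029 -0.2061] sides [0.0628 0.1    0.0584 0.1037] yaw 20.4 
 [[ 0.4655 -0.2523]
 [ 0.4441 -0.1933]
 [ 0.5392 -0.1627]
 [ 0.5627 -0.2161]]
loose rect ctr [ 0.5028 -0.2061] sides [0.0626 0.1015 0.062  0.1013] yaw 18.7 
 [[ 0.5398 -0.1604]
 [ 0.5618 -0.219 ]
 [ 0.4657 -0.2516]
 [ 0.444  -0.1936]]
1 tri [ 0.5038 -0.0939  0.041 ] 0.010525483462166578
1 tri [ 0.4037 -0.1046  0.0443] 0.0025203538250084248
1 tri [ 0.3968 -0.0424  0.0485] 0.0003331454253265918
1 tri [ 0.4964 
[... 422 characters left out ...]
 sides [0.1638 0.0737 0.1636 0.0725] yaw -2.0 
 [[0.384  0.24  ]
 [0.5477 0.2342]
 [0.5438 0.1606]
 [0.3804 0.1675]]
first ctr [0.5823 0.1908] sides [0.1102 0.0692 0.1104 0.0664] yaw -3.1 
 [[0.6377 0.1553]
 [0.5275 0.1586]
 [0.5269 0.2278]
 [0.6371 0.2217]]
first rect ctr [0.5821 0.1912] sides [0.1105 0.0687 0.1103 0.0679] yaw -1.5 
 [[0.5284 0.2267]
 [0.6388 0.2238]
 [0.6357 0.1552]
 [0.5255 0.1588]]
tray all ctr [0.5145 0.1975] sides [0.2731 0.0927 0.2709 0.0923] yaw -2.7 
 [[0.6494 0.1448]
 [0.3765 0.1578]
 [0.3808 0.2504]
 [0.6514 0.2371]]
tray all rect ctr [0.5151 0.198 ] sides [0.2736 0.0946 0.2731 0.0922] yaw -2.1 
 [[0.381  0.2497]
 [0.6544 0.2395]
 [0.6489 0.1451]
 [0.3761 0.1577]]
```

Units first: shifts go in shares of 50 mm and turns go in units of 0.1 rad. So 0.0313 m is 0.626, 0.012 m is 0.24, 0.083 rad is 0.83.

```bash
cat > go.py <<'E'
import sys,numpy as np
from scipy.spatial.transform import Rotation as Ro
from plant import robot
# usage: go.py x y z yawdeg -> remaining move in current tool axes, and turn
x,y,z,yaw=map(float,sys.argv[1:5]); s=robot.read_state(); R=Ro.from_rotvec(s["orientation"]).as_matrix()
psi=np.degrees(np.arctan2(R[1,0],R[0,0])); d=R.T@(np.array([x,y,z])-s["tool_pos"])
print("t %.1f"%s["t"],"pos",s["tool_pos"].round(4),"psi %.2f"%psi,"tilt",R[2,2].round(4),"move",d.round(4),"turn %.3f"%np.radians(psi-yaw),"F",s["force"].round(2),"op %.4f"%s["opening"],"gf %.1f"%s["gripper_force"])
E
```

Emit:
step_hand --deltas '[0.093, 0.626, -0.176, 0.24, 0, 0.093, 0.626, -0.176, 0.24, 0, 0.093, 0.626, -0.176, 0.24, 0, 0.093, 0.626, -0.176, 0.24, 0, 0.093, 0.626, -0.176, 0.24, 0, 0.093, 0.626, -0.176, 0.24, 0, 0.093, 0.626, -0.176, 0.24, 0, 0.093, 0.626, -0.176, 0.24, 0, 0.093, 0.626, -0.176, 0.24, 0, 0.093, 0.626, -0.176, 0.24, 0, 0.093, 0, 0, 0, 0.83, 0.093, 0, 0, 0, 0.83, 0.093, 0, 0, 0, 0, 0.093, 0, 0, 0, 0]' --clamp_n 20

```text
t: 1.7
tool_pos: [0.4684, -0.3752, 0.1206]
orientation: [3.128, 0.287, -0.0]
force: [-0.0, 0.3, 0.4]
opening: 0.0928
gripper_force: 0.0
```

```bash
python3 go.py 0.4687 -0.375 0.04 10.3
```

```text
t 1.7 pos [ 0.4684 -0.3752  0.1206] psi 10.49 tilt -1.0 move [ 0.0004 -0.0001  0.0806] turn 0.003 F [-0.04  0.28  0.39] op 0.0928 gf 0.0
```

Emit:
step_hand --deltas '[0.093, 0, 0, 0.6, 0, 0.093, 0, 0, 0.6, 0, 0.093, 0, 0, 0.4, 0, 0.093, 0, 0, 0, 0, 0.05, 0, 0, 0, 0, 0.05, 0, 0, 0, 0, 0.05, 0, 0, 0, 0, 0.05, 0, 0, 0, 0, 0.05, 0, 0, 0, 0, 0.05, 0, 0, 0, 0, 0.05, 0, 0, 0, 0, 0.05, 0, 0, 0, 0]' --clamp_n 20

```text
t: 2.9
tool_pos: [0.4689, -0.3756, 0.0416]
orientation: [3.128, 0.284, 0.001]
force: [-0.4, 0.9, 5.9]
opening: 0.06
gripper_force: 19.9
```

```bash
python3 go.py 0.4687 -0.375 0.04 10.3
```

```text
t 2.9 pos [ 0.4689 -0.3756  0.0416] psi 10.37 tilt -1.0 move [-0.0001 -0.0007  0.0016] turn 0.001 F [-0.37  0.94  5.86] op 0.0600 gf 19.9
```

Emit:
step_hand --deltas '[0.05, 0, 0, -0.2, 0, 0.05, 0, 0, -0.2, 0, 0.05, 0, 0, -0.2, 0, 0.05, 0, 0, -0.1, 0, 0.05, 0, 0, 0, 0, 0.05, 0, 0, 0, 0, 0.05, 0, 0, 0, 0, 0.05, 0, 0, 0, 0]'

```text
t: 3.7
tool_pos: [0.4681, -0.3748, 0.075]
orientation: [-3.128, -0.284, 0.001]
force: [-0.5, 0.0, -6.2]
opening: 0.0597
gripper_force: 19.9
```

```bash
python3 go.py 0.4687 -0.375 0.04 10.3
```

```text
t 3.7 pos [ 0.4681 -0.3748  0.075 ] psi 10.36 tilt -1.0 move [0.0006 0.0003 0.035 ] turn 0.001 F [-0.52  0.   -6.21] op 0.0597 gf 19.9
```

Emit:
step_hand --deltas '[0.05, 0, 0, 0, 0]'

```text
t: 3.8
tool_pos: [0.4682, -0.3749, 0.0752]
orientation: [-3.128, -0.284, 0.001]
force: [-0.3, 0.3, -5.7]
opening: 0.0601
gripper_force: 19.9
```

The first lift reads about 6 N (roughly 0.6 kg), while the light cartons would read under 2 N. This is the full one, so I'll carry it to the tray.

Converted, -0.03 m is -0.6, -0.02 m is -0.4.

Emit:
step_hand --deltas '[0.05, 0, 0, -0.4, 0, 0.05, 0, 0, -0.6, 0, 0.05, 0, 0, -0.6, 0, 0.05, 0, 0, -0.2, 0, 0.05, 0, 0, 0, 0]' --clamp_n 35

```text
t: 4.3
tool_pos: [0.4694, -0.3761, 0.1676]
orientation: [3.126, 0.283, 0.004]
force: [-0.6, -0.3, -5.9]
opening: 0.0597
gripper_force: 34.9
```

Emit:
step_hand --deltas '[0.05, 0.06, -0.36, 0, 0, 0.05, 0.12, -0.76, 0, 0, 0.05, 0.12, -0.76, 0, 0, 0.05, 0.12, -0.76, 0, 0, 0.05, 0.12, -0.76, 0, 0, 0.05, 0.12, -0.76, 0, 0, 0.05, 0.12, -0.76, 0, 0, 0.05, 0.12, -0.76, 0, 0, 0.05, 0.12, -0.76, 0, 0, 0.05, 0.12, -0.76, 0, 0, 0.05, 0.12, -0.76, 0, 0, 0.05, 0.12, -0.76, 0, 0, 0.05, 0.12, -0.76, 0, 0, 0.05, 0.12, -0.76, 0, 0, 0.05, 0.12, -0.76, 0, 0, 0.05, 0.08, -0.36, 0, 0, 0.05, 0, 0, 0, 0.73, 0.05, 0, 0, 0, 0.73, 0.05, 0, 0, 0, 0.73, 0.05, 0, 0, 0, 0]'

```text
t: 6.3
tool_pos: [0.4546, 0.1997, 0.1633]
orientation: [3.14, -0.061, -0.005]
force: [0.5, -0.7, -6.2]
opening: 0.0601
gripper_force: 34.9
```

```bash
python3 go.py 0.455 0.2003 0.09 -2.2
python3 - <<'E'
from plant import robot; import cv2
c=robot.read_camera("scene"); cv2.imwrite("pics/s1.png",cv2.resize(c["image"][130:280,180:380,::-1],None,fx=4,fy=4,interpolation=2))
E
```

```text
t 6.3 pos [0.4546 0.1997 0.1633] psi -2.24 tilt -1.0 move [ 0.0007 -0.0007  0.0733] turn -0.001 F [ 0.51 -0.65 -6.18] op 0.0601 gf 34.9
```

View pics/s1.png

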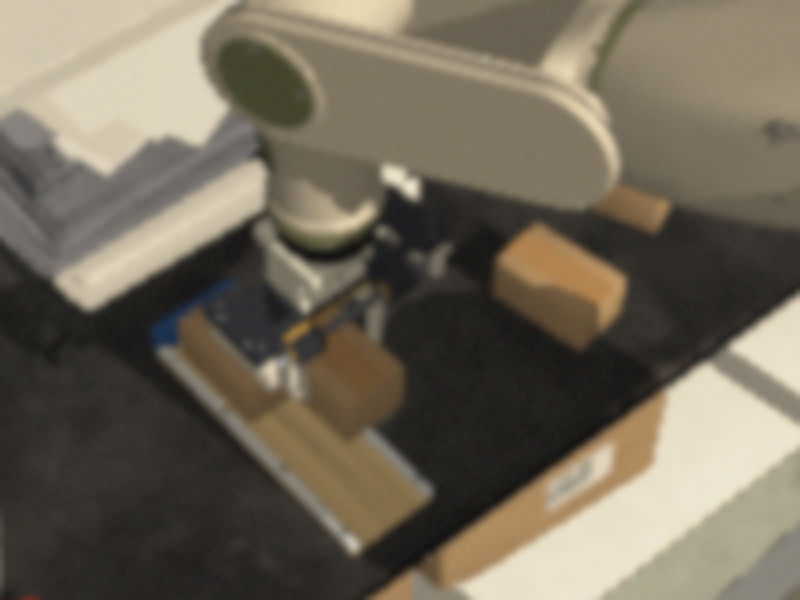

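The picture shows the carton held level over the tray at about (355,380), with the first carton at (220,350) against the stop end. Now lowering.

Converted, 0.03 m is 0.6, 0.025 m is 0.5.

Emit:
step_hand --deltas '[0.05, 0, 0, 0.5, 0, 0.05, 0, 0, 0.6, 0, 0.05, 0, 0, 0.6, 0, 0.05, 0.014, -0.014, 0.46, 0, 0.05, 0, 0, 0, 0, 0.05, 0, 0, 0, 0]'

```text
t: 6.95
tool_pos: [0.4559, 0.2004, 0.0572]
orientation: [3.14, -0.058, -0.003]
force: [-0.1, -0.2, -5.0]
opening: 0.0597
gripper_force: 34.9
```

```bash
python3 go.py 0.455 0.2003 0.046 -2.2
```

```text
t 7.0 pos [0.4559 0.2004 0.0572] psi -2.13 tilt -1.0 move [-0.0009  0.0001  0.0112] turn 0.001 F [-0.11 -0.18 -5.03] op 0.0597 gf 34.9
```

Converted, 0.004 m is 0.08, 0.003 m is 0.06.

Emit:
step_hand --deltas '[0.05, 0, 0, 0.08, 0, 0.05, 0, 0, 0.06, 0, 0.05, 0, 0, 0.04, 0, 0.05, 0, 0, 0, 0, 0.05, 0, 0, 0, 0]'

```text
t: 7.45
tool_pos: [0.4566, 0.2007, 0.0489]
orientation: [-3.141, 0.06, -0.0]
force: [-0.4, -0.5, -6.2]
opening: 0.0602
gripper_force: 34.9
```

Emit:
step_hand --deltas '[0.05, 0, 0, 0.02, 0, 0.05, 0, 0, 0.02, 0, 0.05, 0, 0, 0, 0, 0.05, 0, 0, 0, 0]'

```text
t: 7.85
tool_pos: [0.4565, 0.2006, 0.0466]
orientation: [3.141, -0.06, -0.0]
force: [-0.1, 0.4, -5.2]
opening: 0.0602
gripper_force: 34.9
```

```bash
python3 go.py 0.455 0.2003 0.046 -2.2
```

```text
t 7.8 pos [0.4565 0.2006 0.0466] psi -2.19 tilt -1.0 move [-0.0015  0.0004  0.0006] turn 0.000 F [-0.14  0.43 -5.18] op 0.0602 gf 34.9
```

Converted, 0.001 m is 0.02.

Emit:
step_hand --deltas '[0.05, 0, 0, 0.02, 0, 0.05, 0, 0, 0, 0, 0.05, 0, 0, 0, 0]' --only "force|pos"

```text
tool_pos: [0.4566, 0.2007, 0.0457]
force: [0.5, 0.4, -6.1]
gripper_force: 34.9
```

Emit:
step_hand --deltas '[0.05, 0, 0, 0.02, 0, 0.05, 0, 0, 0, 0, 0.05, 0, 0, 0, 0]' --only "force|pos"

```text
tool_pos: [0.4566, 0.2007, 0.0456]
force: [-5.0, -1.0, 5.8]
gripper_force: 34.8
```

Converted, -0.03 m is -0.6, -0.024 m is -0.48.

Emit:
step_hand --deltas '[0.093, 0, 0, 0, 0, 0.093, 0, 0, 0, 0, 0.093, 0, 0, 0, 0, 0.093, 0, 0, 0, 0, 0.093, 0, 0, -0.4, 0, 0.093, 0, 0, -0.6, 0, 0.093, 0, 0, -0.4, 0, 0.03, -0.48, 0, 0, 0, 0.0, -0.48, 0, 0, 0, 0.0, -0.48, 0, 0, 0, 0.0, 0, 0, 0, 0, 0.0, 0, 0, 0, 0, 0.0, 0, 0, 0, 0]'

```text
t: 9.75
tool_pos: [0.3855, 0.2035, 0.115]
orientation: [-3.141, 0.06, -0.002]
force: [-0.1, -0.3, -0.8]
opening: 0.0493
gripper_force: 0.0
```

```bash
python3 go.py 0.385 0.2030 0.04 -2.2
python3 - <<'E'
from h import *; from plant import robot
np.set_printoptions(precision=4,suppress=True)
T=robot.read_camera("scene"); cv2.imwrite("pics/s2.png",cv2.resize(T["image"][150:280,180:380,::-1],None,fx=4,fy=4,interpolation=2))
E
```

```text
t 9.8 pos [0.3855 0.2035 0.115 ] psi -2.19 tilt -1.0 move [-0.0005  0.0005  0.075 ] turn 0.000 F [-0.14 -0.28 -0.79] op 0.0493 gf 0.0
```

View pics/s2.png

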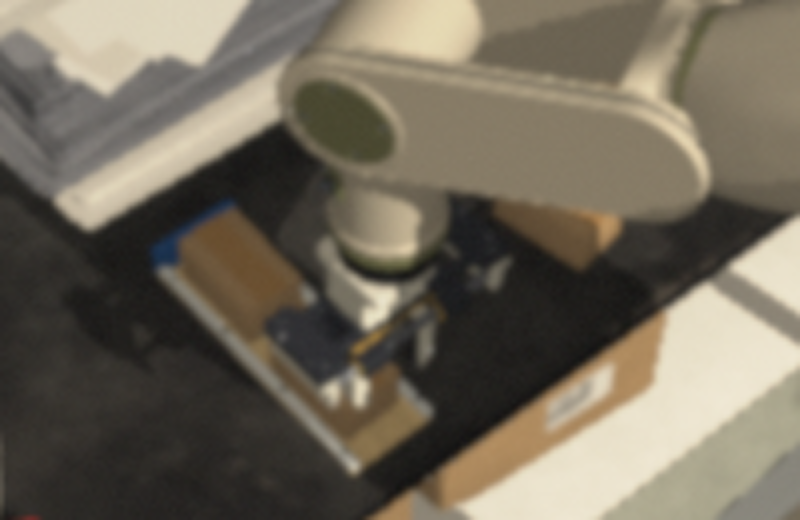

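The carton lies in the channel at about (330,390), between the rails, with a gap to the first carton. I'll finish closing the fingers, lower behind it and push.

Emit:
step_hand --deltas '[0.0, 0, 0, 0, 0, 0.0, 0, 0, 0, 0, 0.0, 0, 0, 0, 0, 0.0, 0, 0, 0, 0, 0.0, 0, 0, 0, 0, 0.0, 0, 0, 0, 0, 0.0, 0, 0, 0, 0, 0.0, 0, 0, 0, 0]' --clamp_n 10

```text
t: 10.6
tool_pos: [0.3846, 0.2034, 0.1147]
orientation: [-3.141, 0.06, -0.0]
force: [-0.6, -0.6, -0.8]
opening: 0.0007
gripper_force: 0.0
```

```bash
python3 go.py 0.385 0.2030 0.04 -2.2
```

```text
t 10.6 pos [0.3846 0.2034 0.1147] psi -2.19 tilt -1.0 move [0.0004 0.0004 0.0747] turn 0.000 F [-0.59 -0.61 -0.84] op 0.0007 gf 0.0
```

Converted, 0.03 m is 0.6, 0.025 m is 0.5.

Emit:
step_hand --deltas '[0.0, 0, 0, 0.6, 0, 0.0, 0, 0, 0.5, 0, 0.0, 0, 0, 0.4, 0, 0.0, 0, 0, 0, 0, 0, 0.1, 0, 0, 0, 0, 0.1, 0, 0, 0, 0, 0.08, 0, 0, 0, 0, 0.08, 0, 0, 0, 0, 0.08, 0, 0, 0, 0, 0, 0, 0, 0]'

```text
t: 11.6
tool_pos: [0.4077, 0.2028, 0.0407]
orientation: [-3.14, 0.06, -0.002]
force: [-0.5, 0.2, 0.8]
opening: 0.0002
gripper_force: 0.5
```

```bash
python3 go.py 0.4375 0.2010 0.04 -2.2
```

```text
t 11.6 pos [0.4077 0.2028 0.0407] psi -2.20 tilt -1.0 move [0.0299 0.0006 0.0007] turn -0.000 F [-0.53  0.2   0.76] op 0.0002 gf 0.5
```

Emit:
step_hand --deltas '[0, 0.06, 0, 0, 0, 0, 0.06, 0, 0, 0, 0, 0.06, 0, 0, 0]'

```text
t: 11.9
tool_pos: [0.4154, 0.2024, 0.0402]
orientation: [-3.141, 0.06, 0.001]
force: [-6.8, -0.1, 5.6]
opening: 0.0005
gripper_force: 3.4
```

Emit:
step_hand --deltas '[0, 0.06, 0, 0, 0, 0, 0.06, 0, 0, 0, 0, 0.06, 0, 0, 0]'

```text
t: 12.2
tool_pos: [0.4238, 0.2021, 0.0401]
orientation: [-3.141, 0.06, 0.003]
force: [-11.7, 0.3, 9.0]
opening: 0.0006
gripper_force: 5.7
```

Converted, 0.002 m is 0.04.

Emit:
step_hand --deltas '[0, 0.04, 0, 0, 0, 0, 0.04, 0, 0, 0, 0, 0.04, 0, 0, 0]' --only "pos|^force"

```text
tool_pos: [0.429, 0.2017, 0.0398]
force: [-13.3, -1.1, 10.1]
```

Emit:
step_hand --deltas '[0, 0.04, 0, 0, 0, 0, 0.04, 0, 0, 0, 0, 0, 0, 0, 0]' --only "pos|^force"

```text
tool_pos: [0.4335, 0.2016, 0.0398]
force: [-10.3, 0.4, 5.7]
```

Emit:
step_hand --deltas '[0, 0.02, 0, 0, 0, 0, 0.02, 0, 0, 0, 0, 0, 0, 0, 0]' --only "pos|^force"

```text
tool_pos: [0.4342, 0.2015, 0.0398]
force: [-17.5, 0.4, 13.9]
```

Emit:
step_hand --deltas '[0, 0.02, 0, 0, 0, 0, 0.02, 0, 0, 0, 0, 0, 0, 0, 0]' --only "pos|^force"

```text
tool_pos: [0.4342, 0.2016, 0.0394]
force: [-27.1, 0.0, 21.7]
```

The force jumps to 27 N with no further travel, so the row is against the stop. I'll back off, retreat and look.

Emit:
step_hand --deltas '[0, -0.08, 0, 0, 0, 0, -0.2, 0, 0, 0, 0, -0.4, 0, 0, 0, 0, 0, 0, -1, 0, 0, 0, 0, -1, 0, 0, 0, 0.8, -0.6, 0, 0, 0, 1, -0.6, 0, 0, 0, 1, 0, 0, 0, 0, 1, 0, 0, 0, 0, 1, 0, 0, 0, 0, 1, 0, 0, 0, 0, 1, 0, 0, 0, 0, 1, 0, 0, 0, 0, 0, 0, 0]' --only "pos|^force"

```text
tool_pos: [0.389, -0.1856, 0.196]
force: [-0.6, 0.7, -0.1]
```

```bash
python3 - <<'E'
from h import *; from plant import robot
np.set_printoptions(precision=4,suppress=True)
S=robot.read_camera("scene");T=robot.read_camera("top")
a=cv2.resize(S["image"][150:280,180:300,::-1],None,fx=4,fy=4,interpolation=2); b=cv2.resize(T["image"][170:266,220:275,::-1],None,fx=5,fy=5,interpolation=2)
o=np.zeros((520,800,3),np.uint8); o[:a.shape[0],:a.shape[1]]=a; o[:b.shape[0],500:500+b.shape[1]]=b; cv2.imwrite("pics/s3.png",o)
box=(228,172,268,264); im,h=masks(T,box); H,s,V=cv2.split(h)
for nm,m,z in(("cartons",(H<20)&(s>75)&(V<180)&(V>95),.054),("blue",(H>95)&(H<128)&(s>90)&(V>50),.034)):
    for p,q,ar in rect(m,box): print(nm,np.array([onplane(T,u,v,z)[:2] for u,v in q]))
E
```

```text
cartons [[0.3771 0.1659]
 [0.3764 0.2339]
 [0.4464 0.2297]
 [0.5092 0.1606]]
cartons [[0.644  0.1534]
 [0.4497 0.1629]
 [0.449  0.2298]
 [0.6435 0.2215]]
```

View pics/s3.png

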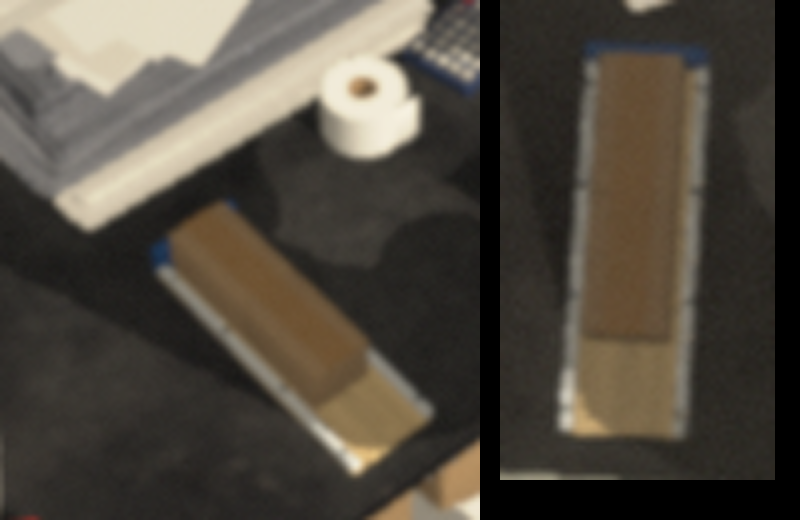

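The picture shows the two cartons as one flat, unbroken row from the stop at (640,55) to (635,338), aligned with the rails and with no gap. The row measures about 195 mm against the 200 mm expected, and the arm is clear, so I'm handing in.

```bash
python3 -c "
from plant import robot
print(robot.close_job())"
```

```text
the job is handed in; nothing more can be done
None
```

I handed the job in: the heavy carton (about 0.6 kg, clear on the first lift, so I never lifted the other two) lies flat behind the first one, and I pushed the row until it stopped hard against the blue stop, with no gap visible in the last picture.

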